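# Clamp the portafilter in the tamping stand

### The arm

A 6-joint arm with a two-finger parallel gripper is mounted at the origin on the work surface. World frame = base frame: x ahead of the robot, y to its left, z up, the work surface at z = 0. Lengths are in m, angles in rad, forces in N, time in s.
With the tool pointing down it reaches from about 0.275 to 0.825 m from the base axis. Payload 4.9 kg.
Tool frame: the origin (TCP) lies midway between the tips of the shut fingers; the grasp point (between the pads) lies 19 mm behind it; z points along the fingers, y is the direction in which the jaws open and shut (so a half turn about z gives the same grasp; the last joint's range is limited). The gripper opens to 85 mm and grips with 20 to 120 N. Pads are 22 mm wide; open, the fingers measure 114 mm over their backs; the gripper's body (76 mm by 85 mm) begins 54 mm behind the grasp point. The pads swing forward as they close: fully open they stand 13 mm farther back than shut.
Start: joints at [1.095, 0.326, -0.193, 1.052, 0, 1.437], TCP at [0.184, 0.518, 0.207] pointing down, gripper open.
Joint ranges: [-2.65, 2.65], [-0.97, 1.79], [-1.3, 1.35], [-1.93, 2.1], [-1.47, 1.37], [-3.14, 3.14]. Speed limits (rad/s): [2.57, 2.57, 3.14, 3.14, 3.14, 3.14].

### API

Orientations are given as a rotation vector (axis times angle).
In Python, from plant import r gives the robot as it stands.
- The arm moves only by the shell command python3 -m crank 'ROWS' [FORCE]. ROWS is JSON, a list that holds one entry, the list of rows, each a list of 5 numbers: the opening, from 0 (shut) to 1 (fully open), then the shift along the tool's x, y, z in mm, then the turn about the tool's z in rad. In form: [[[fingers, x, y, z, yaw], ...]]. A call has 1 to 10 rows; each row shifts and turns the pose as measured when the row begins, along the tool's axes as they then stand; what a row does not reach is not made up. A row lasts 1/8 s, in which the tool goes at most 62.5 mm and 10.7 degrees, less where a joint would pass 70% of its speed; a pose out of reach is approached as far as the arm can. A call with a gripper value outside its range is refused whole. The fingers move at their own pace and stop on an object; FORCE is the grip in N (left out, the last holds). Time passes only in rows, so rows that do not move let the fingers close. It gives the time, the measured TCP pose, the force and the opening at its end, in the units of the state.
- r.get_state(): the state, without advancing time (a new reading comes with each control period).
- r.get_image(name): name is "scene" or "top"; returns the picture (400x640x3 uint8, red, green, blue); there is no depth.
- r.camera_info(name): a dict with "intrinsics" (3x3 intrinsics, pixels), "pose" (4x4, takes a point from camera to world coordinates). Camera axes: x right, y down, z forward; pixel columns grow to the right and rows downward; lengths in m; the calibration is good to about 2 mm. A picture is of the moment at which its call begins. camera_info takes no time and is no camera call.
- r.hand_in(): hands the job in, once; it reports no verdict.
Trained networks look in the newest picture that a camera, given by its name, has taken for a name from the list of things; names that differ only in an ending like _2 or _b are one class to them, and where a whole thing is asked for, a point or a joint stands for the part that bears it (a point fixed in the world has none). Each returns a list of dicts, best first, with "p" (0 to 1); they miss things now and then, are a little off and sometimes report something else, mostly with a low value. They report only what shows in the picture. A call takes as long as a camera call. They do not tell look-alikes from the thing itself.
- r.find_in(camera, thing): "uv" ([column, row] in pixels, amid what is visible of it).
- r.pinpoint(camera, thing): "uv" ([column, row] in pixels: a listed point, or the origin of a listed thing).
The state is a dict: "clock": time; "qpos": joint angles; "joint_velocities": joint speeds; "effort": joint torques, N m; "tcp_pos": TCP position; "eef_rot": TCP orientation; "ft_force": force on the tool from outside, world axes, zero at the start; "wrist_torque": the same for the moment, N m; "width": opening from 0.0 (shut) to 1.0 (fully open).
Only numpy, scipy, OpenCV 4.12 (cv2) and the standard library are available. Lean on these libraries where they do the work, as an engineer would, in place of code of your own. Each camera call takes 0.05 s, during which the arm holds its last target.

### The job

Clamp the empty portafilter in the tamping stand: push the stand's sliding rod by its upright post until its rubber nose has driven the basket home against the two cradle posts and squeezes it with roughly 10 N (you have to feel this, and more than 20 N dents the basket). Then let go of the post and swing the cam lever over centre until it rests closed by itself, so that the rod stays locked and keeps squeezing the portafilter; do not strain the lever, leave the other things on the bar alone, and take the hand away.

Things in the scene. Friction and masses are not known exactly. Their poses are not given: they have to be found in the camera images.
- stand: Tamping stand, fixed to the counter: wooden board 130 (x) x 400 (y) x 12 mm reaching from y -175 to +225, and an aluminium collar block (x -25 to +61, y -25 to +25, 72 mm high) through which a steel rod slides along y, its axis 40 mm above the counter. Origin on the counter under the collar. Its +y axis points from the collar to the portafilter: the rod is pushed in +y.
- collar (a point): Centre of the collar block's +y face, 40 mm above the counter. 97 to 122 mm ahead of it (+y) lies the centre of a basket that is fully home against the two upright cradle posts (16 mm thick, 52 mm apart, tops 62 mm above the counter); these are bolted in slots, so where exactly they stand is unknown and must be felt.
- rod: Sliding steel rod, 14 mm thick, with an upright post near its rear (-y) end. Its origin's y in the stand's frame is the travel, 0 to 85 mm (hard stops). With the lever open a seal drags on it with about 6 N: it stays where it is left and keeps up to about 6 N of squeeze. So the post feels 6 N plus the squeeze on the basket. More than 20 N of squeeze is too much.
- post_top (a point): Top centre of the rod's upright post, 112 mm above the counter. The post is 16 mm (stand x) by 14 mm (stand y), free from 47 mm above the counter up, with a 22 x 20 mm cap as its top 6 mm.
- nose_tip (a point): Centre of the front face of the rod's rubber nose (24 mm disc), 178 mm ahead (+y) of the post's centre, 40 mm above the counter. The nose sits on a stiff spring: 8 N per mm, 4 mm travel.
- portafilter: Loose steel portafilter, 0.4 to 0.6 kg: round basket 68 mm across, 50 mm high, standing on the board, with a black handle reaching 166 mm from the basket's centre along its own +y, between the cradle posts. Origin: centre of the basket's underside, 12 mm above the counter. Starts 8 to 25 mm short of home.
- cam (a joint): Cam lever angle (rad): 0 open (lever points 25 degrees from the stand's +x towards its +y), 1.95 closed on its stop (points to the stand's -y); grows clockwise seen from above. Spring resistance rises to about 8 N at the knob near 1.3 rad and vanishes at dead centre, about 1.7 rad; past that it swings on to the stop and stays, short of it it springs back. Starts at 0 to 0.3.
- lever: The cam lever: steel bar 14 mm wide, 14 mm high (centre 84 mm above the counter; free space under and beside it outside the collar) with an upright black end knob 18 mm across, 75 to 93 mm above the counter. Origin on the counter under the pivot; its +x axis points along the lever. More than 30 N on it is too much.
- lever_pivot (a point): Point on the lever's vertical turning axis, 84 mm above the counter, 42 mm from the stand's origin along the stand's +x.
- lever_tip (a point): Centre of the lever's end knob, 93 mm from the turning axis, 84 mm above the counter.
- pitcher: Steel milk pitcher, 76 mm across, 95 mm high, a bystander; origin at the centre of its underside.
- cup: White cup, 72 mm across, 60 mm high, a bystander; origin at the centre of its underside.
- syrup: Amber syrup bottle, 72 mm across, 220 mm high, a bystander; origin at the centre of its underside.
Not all that is in view belongs to the job. What is shaped like the portafilter but green or purple is not meant.

How it is judged:
By the outcome, as a careful person would: the job done as asked, in the order asked, and still so for the second after the job is handed in, with the robot touching nothing.
It also fails if it takes over 64 s, if anything falls off the work surface, if the arm or the gripper's body presses on something with over 40 N, if the wrist force passes 120 N, or if a joint passes its speed limit or range.

## Working session

There is one attempt and no reset: what is moved stays moved. The work goes in short steps, Python scripts to look and compute and a shell command to move; the robot and the scene stay as the last step left them, time stands still between calls to the robot, and variables do not carry over. Pictures are saved under pics/ and viewed, and the job is handed in when it is done.

```bash
ls; mkdir -p pics; python3 - <<'E'
from plant import r
import cv2
for n in("scene","top"):
    im=r.get_image(n); cv2.imwrite(f"pics/a_{n}.png",im[:,:,::-1])
    for t in("collar","post_top","nose_tip","lever_pivot","lever_tip","stand","portafilter","rod","lever","pitcher","cup","syrup"):
        print(n,t,[(d['uv'],round(d['p'],2)) for d in r.pinpoint(n,t)][:3])
print(r.get_state())
for n in("scene","top"): print(r.camera_info(n))
E
```

```text
pics
scene collar [([328.0, 204.5], 0.82), ([317.2, 219.6], 0.51)]
scene post_top [([287.0, 175.6], 0.79)]
scene nose_tip [([317.8, 202.3], 0.48), ([337.7, 208.5], 0.47)]
scene lever_pivot []
scene lever_tip [([309.2, 220.8], 0.56), ([284.7, 173.1], 0.47)]
scene stand [([320.9, 215.3], 0.57)]
scene portafilter [([355.3, 225.3], 0.87), ([275.7, 282.9], 0.81), ([433.7, 282.0], 0.79)]
scene rod [([323.7, 213.1], 0.61)]
scene lever [([316.6, 221.0], 0.73), ([408.1, 215.6], 0.72)]
scene pitcher [([411.8, 216.6], 0.78)]
scene cup [([229.9, 201.4], 0.74)]
scene syrup [([331.7, 304.7], 0.79), ([410.7, 217.8], 0.74)]
top collar [([331.4, 214.3], 0.87)]
top post_top [([386.8, 199.8], 0.82), ([263.4, 275.5], 0.49)]
top nose_tip [([322.6, 221.8], 0.56), ([337.4, 215.4], 0.45)]
top lever_pivot [([336.6, 196.7], 0.77)]
top lever_tip [([321.4, 173.2], 0.6)]
top stand [([339.8, 215.2], 0.9)]
top portafilter [([309.8, 117.5], 0.93), ([301.7, 222.3], 0.78), ([196.9, 226.2], 0.58)]
top rod [([337.9, 214.9], 0.73), ([324.1, 219.3], 0.61), ([303.5, 221.5], 0.17)]
top lever [([337.0, 200.2], 0.74), ([386.
[... 953 characters left out ...]
    ,   1.        ]]), 'pose': array([[-0.70511017,  0.52406998, -0.47767175,  1.26879281],
       [ 0.70895512,  0.5075066 , -0.48971388,  0.80468594],
       [-0.01422278, -0.68395007, -0.72939017,  1.23033477],
       [ 0.        ,  0.        ,  0.        ,  1.        ]])}
{'intrinsics': array([[490.25144597,   0.        , 321.19338317],
       [  0.        , 490.25144597, 198.15243388],
       [  0.        ,   0.        ,   1.        ]]), 'pose': array([[ 0.00707398, -0.99745659,  0.07092472,  0.44232019],
       [-0.99996865, -0.00730841, -0.00304634,  0.07842797],
       [ 0.00355694, -0.07090095, -0.99747702,  1.45006829],
       [ 0.        ,  0.        ,  0.        ,  1.        ]])}
```

```bash
python3 - <<'E'
import cv2
a=cv2.imread("pics/a_top.png")[80:320,150:470]; cv2.imwrite("pics/b_top.png",cv2.resize(a,(800,600),interpolation=cv2.INTER_CUBIC))
a=cv2.imread("pics/a_scene.png")[130:340,190:470]; cv2.imwrite("pics/b_scene.png",cv2.resize(a,(800,600),interpolation=cv2.INTER_CUBIC))
E
```

```text
(no output)
```

View pics/b_top.png

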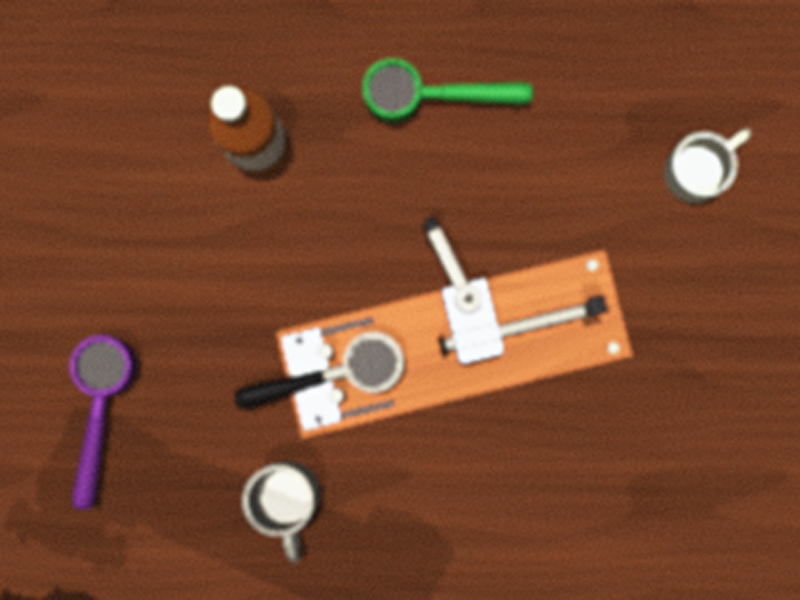

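View pics/b_scene.png

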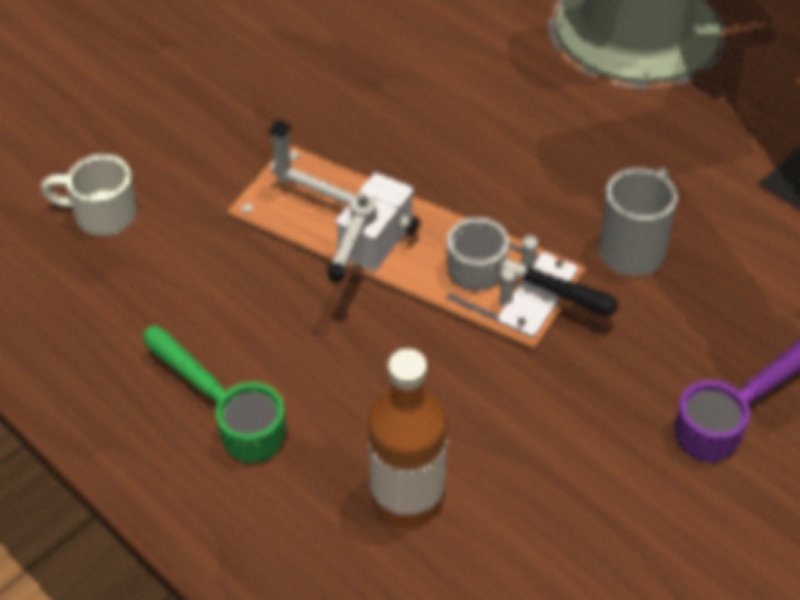

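The top picture shows the stand. The post cap is near top px (388,201), the lever knob near (322,170), the pivot near (337,199), the basket near (299,225), and the posts near (281,220) and (285,238). The green and purple portafilters are decoys.

```bash
cat > h.py <<'E'
import numpy as np
from plant import r
def ray(n,uv,z):
    c=r.camera_info(n);K=np.array(c['intrinsics']);P=np.array(c['pose'])
    d=P[:3,:3]@np.linalg.inv(K)@np.array([uv[0],uv[1],1.]);o=P[:3,3]
    return o+d*(z-o[2])/d[2]
def proj(n,p):
    c=r.camera_info(n);K=np.array(c['intrinsics']);P=np.array(c['pose'])
    q=K@(P[:3,:3].T@(np.array(p)-P[:3,3]));return q[:2]/q[2]
E
python3 - <<'E'
from h import *
from scipy.optimize import least_squares
f=lambda u,v:(150+u/2.5,80+v/2.5)
g=lambda u,v:(190+u*.35,130+v*.35)
obs=[("top",f(605,250),(65,-175,12)),("top",f(632,355),(-65,-175,12)),("top",f(303,438),(-65,225,12)),("top",f(277,330),(65,225,12)),
("top",(336.6,198.2),(42,0,84)),("scene",g(295,150),(-65,-175,12)),("scene",g(229,210),(65,-175,12)),("scene",g(535,347),(65,225,12)),("scene",g(584,268),(-65,225,12)),("top",(331.4,214.3),(0,25,40)),("top",(339.8,215.2),(0,0,0))]
def W(p,l):
    c,s=np.cos(p[2]),np.sin(p[2]); l=np.array(l)/1000
    return np.array([p[0]+c*l[0]-s*l[1],p[1]+s*l[0]+c*l[1],l[2]])
s=least_squares(lambda p:np.concatenate([proj(n,W(p,l))-uv for n,uv,l in obs]),[.41,.04,.2],loss='soft_l1')
p=s.x;print("stand",p,np.round(s.fun.reshape(-1,2),1).tolist())
np.save("stand.npy",p)
c,s=np.cos(p[2]),np.sin(p[2])
def L(w): d=w[:2]-p[:2]; return np.round(1000*np.array([c*d[0]+s*d[1],-s*d[0]+c*d[1]]),1)
for nm,n,uv,z in[("post","top",(386.8,199.8),.112),("post","top",f(597,306),.112),("post","scene",(287,175.6),.112),("tip","top",(321.4,173.2),.084),("tip","top",f(432,225),.093),("tip","scene",(190+338*.35,130+263*.35),.093),("basket","top",f(372,361),.062),("basket","scene",g(479,241),.062),("pc","top",f(327,352),.062),("pc","top",f(338,396),.062),("cup","top",(426,148),0),("pitcher","top",(263,277),0),("syr","top",(251.3,134.8),0)]:
    w=ray(n,uv,z);print(nm,n,w.round(4),L(w))
E
```

```text
stand [0.49598747 0.01985129 0.24791592] [[-0.2, -0.7], [-0.0, 0.1], [-1.2, -0.4], [-1.0, -0.4], [0.4, 1.0], [-2.9, -2.8], [-1.2, -0.1], [-0.4, -0.1], [0.6, -0.6], [0.1, 2.2], [-0.4, -0.2]]
post top [ 0.5343 -0.1052  0.112 ] [   6.4 -130.7]
post top [ 0.5272 -0.1107  0.112 ] [  -1.8 -134.2]
post scene [ 0.5355 -0.1079  0.112 ] [   7.  -133.5]
tip top [0.6096 0.0742 0.084 ] [123.5  24.8]
tip top [0.6175 0.0704 0.093 ] [130.2  19.2]
tip scene [0.6142 0.0714 0.093 ] [127.3  21. ]
basket top [0.4662 0.137  0.062 ] [ -0.2 120.9]
basket scene [0.4669 0.1393 0.062 ] [  1.1 122.9]
pc top [0.476 0.188 0.062] [ 21.8 167.9]
pc top [0.4264 0.1749 0.062 ] [-29.4 167.4]
cup top [ 0.698  -0.2382  0.    ] [ 132.5 -299.8]
pitcher top [0.3125 0.2429 0.    ] [-123.1  261.2]
syr top [0.7339 0.2844 0.    ] [295.5 198.1]
```

```bash
cat >> h.py <<'E'
from scipy.spatial.transform import Rotation as Ro
P=np.load("stand.npy")
def S2W(x,y,z):
    c,s=np.cos(P[2]),np.sin(P[2]);x/=1e3;y/=1e3
    return np.array([P[0]+c*x-s*y,P[1]+s*x+c*y,z/1e3])
def st():
    s=r.get_state();R=Ro.from_rotvec(s['eef_rot']).as_matrix();t=s['tcp_pos'];c,q=np.cos(P[2]),np.sin(P[2])
    B=np.array([[c,q],[-q,c]]);d=B@(t[:2]-P[:2])*1e3;f=s['ft_force']
    print("t%.2f local xyz"%s['clock'],d.round(1),round(t[2]*1e3,1),"xang_local %.1f"%np.degrees(np.arctan2(R[1,0],R[0,0])-P[2]),"F local",(B@f[:2]).round(2),f[2].round(2),"w%.2f"%s['width'],"tilt",R[2,2].round(4),"q",s['qpos'].round(2))
    return s,R
def go(x,y,z):
    s,R=st();d=R.T@(S2W(x,y,z)-s['tcp_pos'])*1e3;print("to",(x,y,z),"tool mm",d.round(1),"rows",np.ceil(np.linalg.norm(d)/55))
E
python3 -m crank '[[[0,0,0,0,0.165],[0,0,0,0,0.165],[0,0,0,0,0.165],[0,0,0,0,0.165],[0,0,0,0,0.165],[0,0,0,0,0.155]]]' 40
python3 -c "
from h import *
go(2,-185,207)"
```

```text
clock: 2.05
tcp_pos: [0.1844, 0.5182, 0.2069]
eef_rot: [1.968, 2.449, -0.0]
ft_force: [0.5, -0.5, 0.7]
width: -0.003
t2.05 local xyz [-179.8  559.6] 206.9 xang_local 88.2 F local [ 0.32 -0.56] 0.67 w-0.00 tilt -1.0 q [ 1.09  0.33 -0.19  1.05 -0.    2.45]
to (2, -185, 207) tool mm [-738.5  205.     0. ] rows 14.0
```

```bash

python3 -m crank '[[[0,-52,14.6,0,-0.03],[0,-52,14.6,0,0],[0,-52,14.6,0,0],[0,-52,14.6,0,0],[0,-52,14.6,0,0],[0,-52,14.6,0,0],[0,-52,14.6,0,0],[0,-52,14.6,0,0],[0,-52,14.6,0,0],[0,-52,14.6,0,0]]]'
python3 -c "
from h import *
go(2,-185,207)"
```

```text
clock: 3.3
tcp_pos: [0.4611, 0.0394, 0.2086]
eef_rot: [1.919, 2.482, 0.013]
ft_force: [1.0, 1.0, -0.1]
width: 0.0
t3.30 local xyz [-29.   27.5] 208.6 xang_local 90.4 F local [1.24 0.76] -0.09 w0.00 tilt -1.0 q [-0.08  0.16 -0.41  0.99  0.    1.24]
to (2, -185, 207) tool mm [-212.7   29.6    1.5] rows 4.0
```

```bash

python3 -m crank '[[[0,-53,7.4,0,0],[0,-53,7.4,0,0],[0,-53,7.4,0,0],[0,-53,7.4,0,0],[0,0,0,0,0]]]'
python3 -c "
from h import *
go(2,-178,68)
import cv2
for n in('scene','top'): cv2.imwrite(f'pics/c_{n}.png',cv2.resize(r.get_image(n)[100:340,190:510,::-1],(800,600)))"
```

```text
clock: 3.92
tcp_pos: [0.5472, -0.1693, 0.2086]
eef_rot: [1.923, 2.475, 0.016]
ft_force: [-0.5, 0.6, 0.5]
width: 0.001
t3.92 local xyz [   3.2 -195.9] 208.6 xang_local 90.1 F local [-0.3   0.67] 0.52 w0.00 tilt -0.9999 q [-0.43  0.36 -0.14  1.06  0.01  0.89]
to (2, -178, 68) tool mm [ 17.9  -2.9 140.6] rows 3.0
```

View pics/c_scene.png

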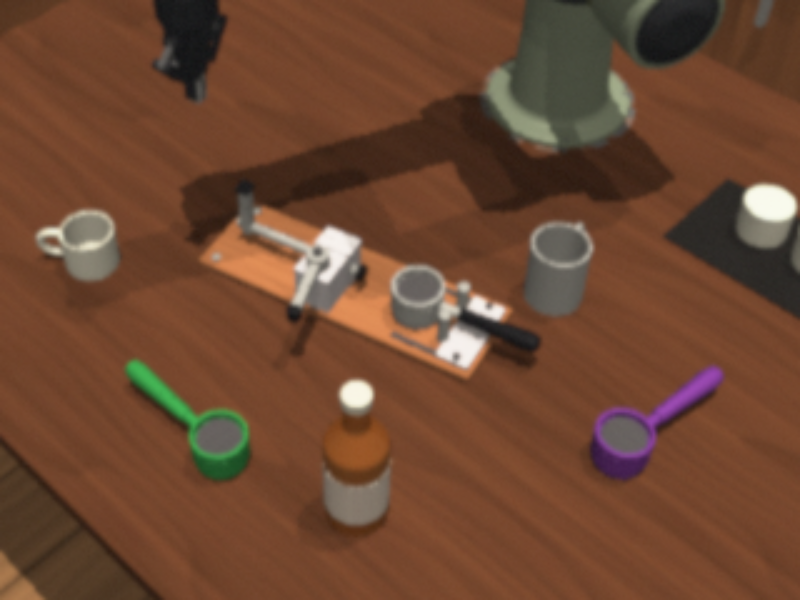

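The hand (scene px ~(269,140)) hangs behind the post, and the stand is unchanged. Next I descend behind the post.

```bash

python3 -m crank '[[[0,2,-0.5,47,0],[0,2,-0.5,47,0],[0,2,-0.5,47,0],[0,0,0,0,0],[0,0,0,0,0]]]'
python3 -c "
from h import *
go(2,-160,68)
import cv2
for n in('scene','top'): cv2.imwrite(f'pics/d_{n}.png',cv2.resize(r.get_image(n)[120:280,250:463,::-1],(800,600)))"
```

```text
clock: 4.65
tcp_pos: [0.5444, -0.1532, 0.0687]
eef_rot: [1.908, 2.485, 0.019]
ft_force: [-0.3, 0.9, 0.1]
width: 0.003
t4.65 local xyz [   4.5 -179.6] 68.7 xang_local 90.8 F local [-0.08  0.96] 0.14 w0.00 tilt -0.9999 q [-0.41  0.47 -0.35  0.73  0.01  0.9 ]
to (2, -160, 68) tool mm [19.6 -2.3  0.7] rows 1.0
```

View pics/d_scene.png

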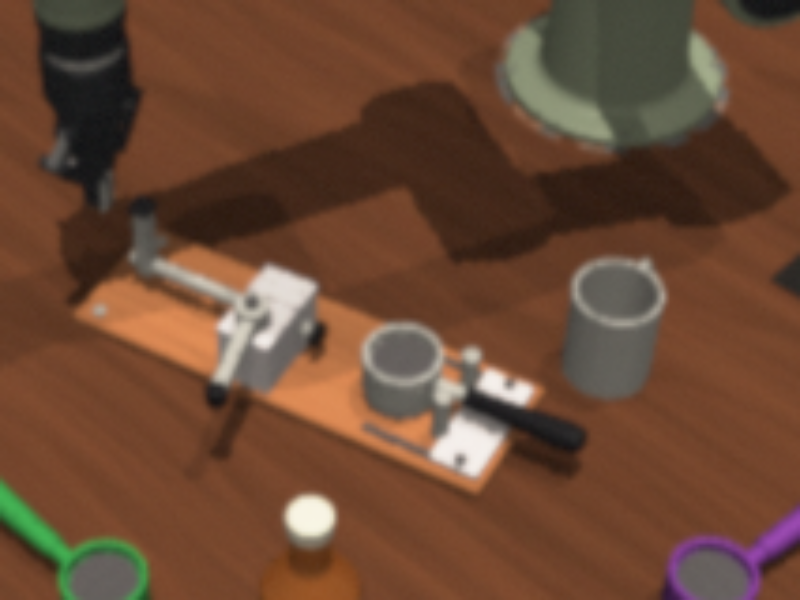

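View pics/d_top.png

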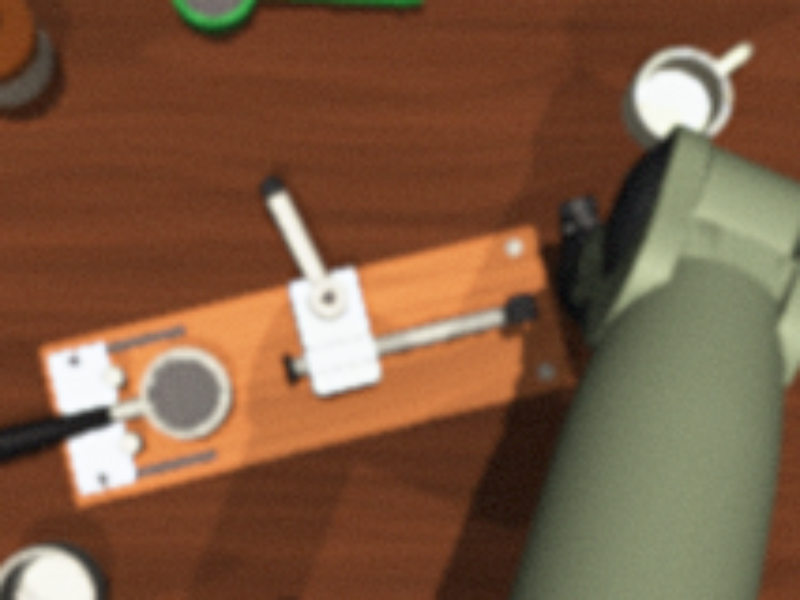

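```bash

python3 -m crank '[[[0,10,-2,0,-0.013],[0,4,0,0,0],[0,3,0,0,0],[0,2,0,0,0]]]'
python3 -c "
from h import *
st()"
```

```text
clock: 5.25
tcp_pos: [0.5396, -0.1355, 0.0726]
eef_rot: [1.887, 2.493, 0.022]
ft_force: [-0.9, 0.2, -0.4]
width: 0.002
t5.25 local xyz [   4.2 -161.3] 72.6 xang_local 91.5 F local [-0.86  0.43] -0.37 w0.00 tilt -0.9998 q [-0.38  0.45 -0.38  0.72  0.01  0.91]
```

```bash

python3 -m crank '[[[0,3,0,0,0],[0,3,0,0,0],[0,3,0,0,0]]]'
python3 -c "
from h import *
st()"
```

```text
clock: 5.62
tcp_pos: [0.5375, -0.1278, 0.0727]
eef_rot: [1.887, 2.49, 0.019]
ft_force: [0.5, -7.6, -3.5]
width: -0.001
t5.62 local xyz [   4.  -153.4] 72.7 xang_local 91.5 F local [-1.36 -7.47] -3.47 w-0.00 tilt -0.9998 q [-0.37  0.44 -0.39  0.71  0.01  0.93]
```

```bash

python3 -m crank '[[[0,5,0,0,0.01],[0,5,0,0,0.01],[0,5,0,0,0],[0,5,0,0,0],[0,5,0,0,0],[0,4,0,0,0]]]'
python3 -c "
from h import *
st()"
```

```text
clock: 6.38
tcp_pos: [0.5331, -0.1126, 0.0729]
eef_rot: [1.91, 2.448, -0.012]
ft_force: [1.1, -5.8, -1.7]
width: -0.0
t6.38 local xyz [   3.5 -137.5] 72.9 xang_local 89.8 F local [-0.37 -5.9 ] -1.65 w-0.00 tilt -0.9993 q [-0.33  0.42 -0.43  0.69 -0.02  0.99]
```

```bash

python3 -m crank '[[[0,5,0,0.5,0],[0,5,0,0.5,0],[0,5,0,0,0],[0,5,0,0,0],[0,5,0,0,0]]]'
python3 -c "
from h import *
st()"
```

```text
clock: 7.0
tcp_pos: [0.5297, -0.0999, 0.0733]
eef_rot: [1.908, 2.426, -0.04]
ft_force: [0.3, -6.7, -1.3]
width: -0.004
t7.00 local xyz [   3.3 -124.3] 73.3 xang_local 89.4 F local [-1.4  -6.57] -1.29 w-0.00 tilt -0.9982 q [-0.3   0.41 -0.45  0.67 -0.04  1.04]
```

```bash

python3 -m crank '[[[0,8,0,0.5,0],[0,8,0,0.5,0]]]'
python3 -c "
from h import *
st()"
```

```text
clock: 7.25
tcp_pos: [0.5273, -0.0895, 0.0729]
eef_rot: [1.907, 2.416, -0.052]
ft_force: [-1.7, -7.2, 3.8]
width: 0.004
t7.25 local xyz [   3.5 -113.7] 72.9 xang_local 89.2 F local [-3.46 -6.58] 3.83 w0.00 tilt -0.9974 q [-0.27  0.4  -0.47  0.66 -0.06  1.06]
```

```bash

python3 -m crank '[[[0,7,0,0,0],[0,0,0,0,0]]]'
python3 -c "
from h import *
st()
import cv2
for n in('scene','top'): cv2.imwrite(f'pics/e_{n}.png',cv2.resize(r.get_image(n)[120:280,250:463,::-1],(800,600)))"
```

```text
clock: 7.5
tcp_pos: [0.5263, -0.086, 0.0734]
eef_rot: [1.906, 2.409, -0.06]
ft_force: [-0.4, -0.0, -0.3]
width: 0.001
t7.50 local xyz [   3.4 -110.1] 73.4 xang_local 89.1 F local [-0.42  0.08] -0.32 w0.00 tilt -0.9968 q [-0.26  0.4  -0.47  0.65 -0.06  1.08]
```

View pics/e_scene.png

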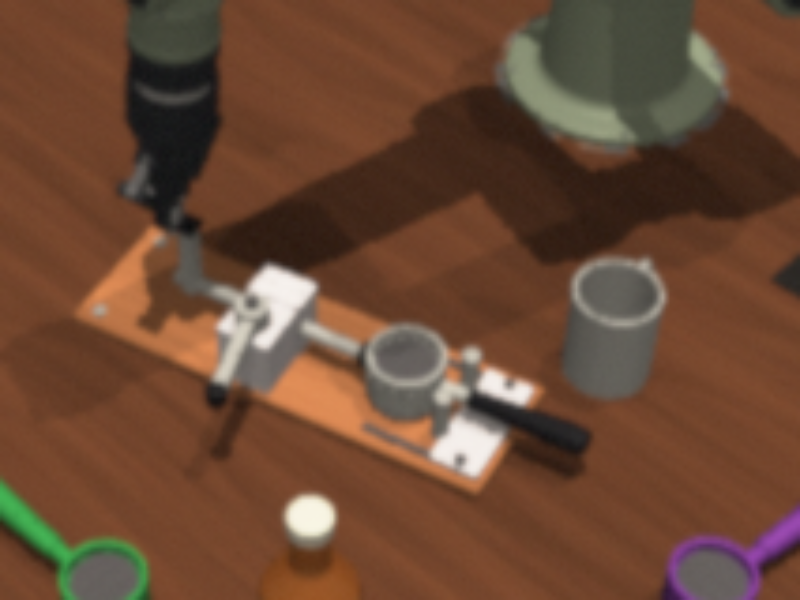

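View pics/e_top.png

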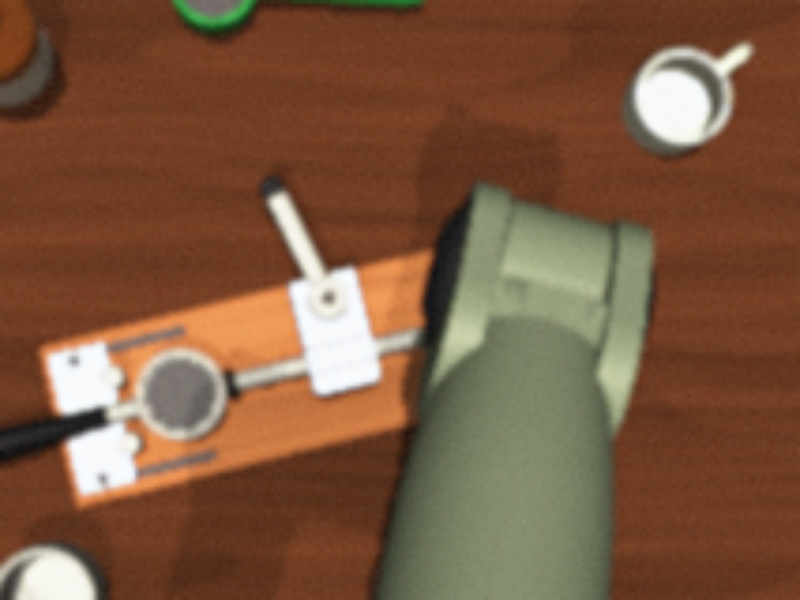

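The picture shows the nose has just reached the basket (zoomed px (228,383) in top). The finger is at the post cap and the lever is unmoved. I'll continue gently.

```bash

python3 -m crank '[[[0,6,0,0,0]]]' >/dev/null; python3 -c "
from h import *
st()"
python3 -m crank '[[[0,6,0,0,0]]]' >/dev/null; python3 -c "
from h import *
st()"
```

```text
t7.72 local xyz [   3.6 -106.5] 73.4 xang_local 89.0 F local [ -3.02 -10.13] 2.38 w-0.00 tilt -0.9964 q [-0.25  0.39 -0.48  0.65 -0.07  1.09]
t7.85 local xyz [   3.5 -103.4] 73.4 xang_local 88.9 F local [-3.61 -8.54] 1.42 w-0.00 tilt -0.9959 q [-0.24  0.39 -0.48  0.65 -0.08  1.1 ]
```

```bash

for i in 1; do python3 -m crank '[[[0,5.5,0,0,0]]]' >/dev/null; python3 -c "
from h import *
st()"; done
python3 -m crank '[[[0,5,0,0,0]]]' >/dev/null; python3 -c "
from h import *
st()"
```

```text
t7.97 local xyz [   3.4 -100.9] 73.6 xang_local 88.8 F local [-1.97 -9.51] 0.66 w-0.00 tilt -0.9953 q [-0.23  0.39 -0.48  0.64 -0.08  1.11]
t8.10 local xyz [  3.3 -98.7] 73.7 xang_local 88.7 F local [-1.16 -8.34] 0.67 w0.00 tilt -0.9946 q [-0.23  0.39 -0.49  0.64 -0.09  1.12]
```

```bash

python3 -m crank '[[[0,5,0,0,0]]]' >/dev/null; python3 -c "
from h import *
st()"
python3 -m crank '[[[0,5,0,0,0]]]' >/dev/null; python3 -c "
from h import *
st()"
```

```text
t8.22 local xyz [  3.3 -97. ] 73.8 xang_local 88.6 F local [ -1.85 -12.86] -0.11 w0.00 tilt -0.9939 q [-0.22  0.39 -0.49  0.64 -0.1   1.13]
t8.35 local xyz [  3.2 -96.6] 74.0 xang_local 88.4 F local [ -2.43 -15.01] -1.99 w-0.00 tilt -0.9927 q [-0.21  0.38 -0.49  0.63 -0.11  1.13]
```

```bash

python3 -m crank '[[[0,5.5,0,0,0]]]' >/dev/null; python3 -c "
from h import *
st();st()"
```

```text
t8.47 local xyz [  3.1 -96.6] 74.3 xang_local 88.2 F local [ -2.91 -17.  ] -3.18 w-0.00 tilt -0.9912 q [-0.2   0.38 -0.5   0.63 -0.12  1.14]
t8.47 local xyz [  3.1 -96.6] 74.3 xang_local 88.2 F local [ -2.91 -17.  ] -3.18 w-0.00 tilt -0.9912 q [-0.2   0.38 -0.5   0.63 -0.12  1.14]
```

```bash

python3 -m crank '[[[0,-2,0,0,0],[0,-6,0,0,0],[0,-10,0,0,0],[0,-10,0,-2,0],[0,0,0,0,0]]]' >/dev/null; python3 -c "
from h import *
s,R=st();print((Ro.from_rotvec([0,0,-P[2]]).as_matrix()@R).round(3))
go(2,-130,190)
import cv2
for n in('scene','top'): cv2.imwrite(f'pics/f_{n}.png',cv2.resize(r.get_image(n)[120:280,250:463,::-1],(800,600)))"
```

```text
t9.10 local xyz [   2.1 -125.2] 79.9 xang_local 88.2 F local [-1.04 -0.37] 0.09 w0.00 tilt -0.9914 q [-0.26  0.39 -0.47  0.65 -0.11  1.09]
[[ 0.031  1.     0.002]
 [ 0.991 -0.03  -0.131]
 [-0.13   0.006 -0.991]]
t9.10 local xyz [   2.1 -125.2] 79.9 xang_local 88.2 F local [-1.04 -0.37] 0.09 w0.00 tilt -0.9914 q [-0.26  0.39 -0.47  0.65 -0.11  1.09]
to (2, -130, 190) tool mm [ -19.1    0.7 -108.5] rows 3.0
```

View pics/f_scene.png

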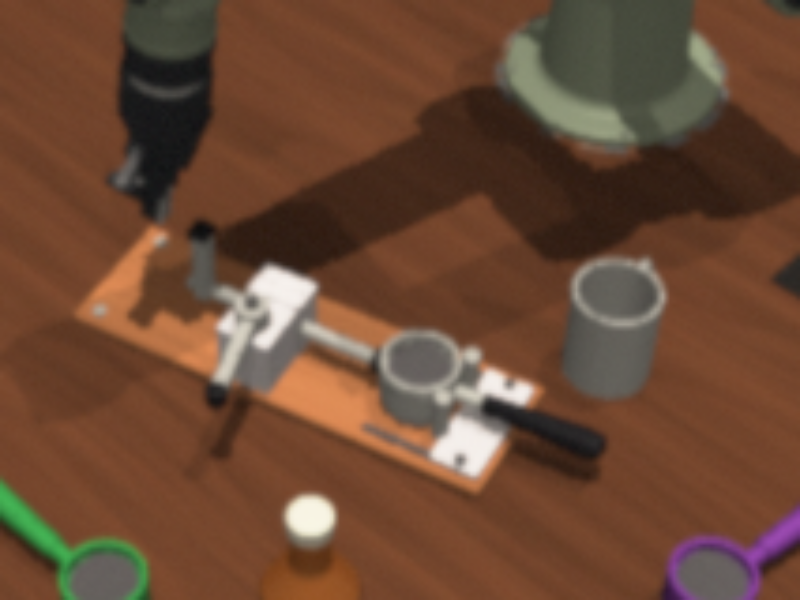

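The basket now sits against both cradle posts (zoomed px (472,357) and (440,395)), the rod stayed put, and the finger is clear. Next I go up and over to the lever.

```bash

python3 -m crank '[[[0,-18,0,-52,0],[0,-8,0,-55,0],[0,0,30,0,-0.1],[0,0,30,0,-0.1]]]' >/dev/null; python3 -c "
from h import *
go(126,62,170)"
```

```text
t9.70 local xyz [  59.7 -133.7] 191.9 xang_local 100.2 F local [-0.17 -0.77] -0.48 w-0.00 tilt -0.9918 q [-0.22  0.38 -0.16  0.97 -0.11  0.92]
to (126, 62, 170) tool mm [182.3  99.7  -3.3] rows 4.0
```

```bash

python3 -m crank '[[[0,46,25,-1,0],[0,46,25,-1,0],[0,46,25,-1,0],[0,46,25,-1,0],[0,0,0,0,0]]]' >/dev/null; python3 -c "
from h import *
go(126,62,71)"
```

```text
t10.32 local xyz [129.9  70.5] 169.2 xang_local 100.2 F local [-0.37  0.18] -0.98 w-0.00 tilt -0.9918 q [ 0.14  0.47 -0.08  1.01 -0.13  1.29]
to (126, 62, 71) tool mm [ 4.7 -3.2 98.5] rows 2.0
```

```bash

python3 -m crank '[[[0,2.5,-2,49,0],[0,2.5,-2,48,0],[0,0,0,0,0]]]' >/dev/null; python3 -c "
from h import *
st()
import cv2
for n in('scene','top'): cv2.imwrite(f'pics/g_{n}.png',cv2.resize(r.get_image(n)[120:280,250:463,::-1],(800,600)))"
```

```text
t10.70 local xyz [125.4  61.9] 71.4 xang_local 100.3 F local [-0.79  0.26] 0.52 w0.00 tilt -0.9917 q [ 0.13  0.55 -0.22  0.78 -0.13  1.27]
```

View pics/g_scene.png

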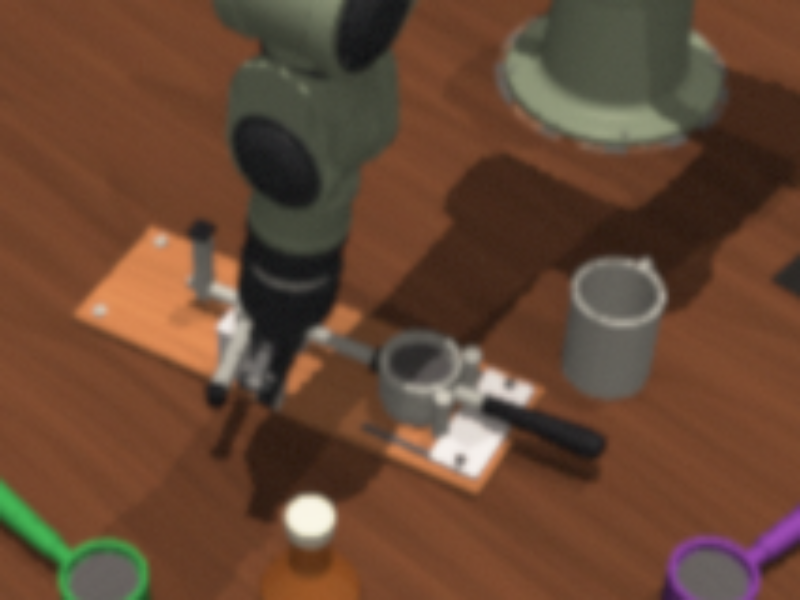

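View pics/g_top.png

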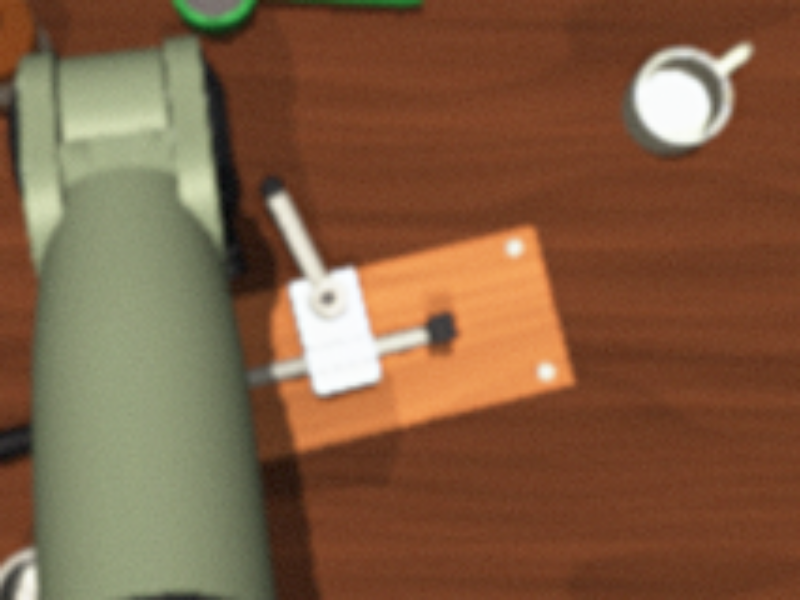

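The finger hangs on the +y side of the knob (scene zoom px (270,395) vs knob (217,393)), with a gap of about 15 mm. The lever is still near 0.2 rad. I'll close the gap.

```bash

cat >> h.py <<'E'
def lev():
    s,R=st();c,q=np.cos(P[2]),np.sin(P[2])
    t=s['tcp_pos'];d=np.array([[c,q],[-q,c]])@(t[:2]-P[:2])*1e3-[42,0]
    th=np.arctan2(d[1],d[0]);rr=np.hypot(*d);off=np.arcsin(20/rr)
    print("lever~deg %.1f cam %.2f radius %.1f want xang %.1f"%(np.degrees(th-off),np.radians(25)-(th-off),np.sqrt(rr*rr-400),np.degrees(th-off)+90))
E
python3 -m crank '[[[0,-9,0,1,0],[0,-4,0,0.5,0],[0,-4,0,0.5,0]]]' >/dev/null; python3 -c "
from h import *
lev()"
```

```text
t11.18 local xyz [136.5  42.7] 81.6 xang_local 100.2 F local [-0.71 -0.06] 0.0 w0.00 tilt -0.9912 q [ 0.1   0.55 -0.2   0.79 -0.13  1.24]
lever~deg 13.2 cam 0.21 radius 101.7 want xang 103.2
```

```bash

python3 -m crank '[[[0,0,-6,7,0],[0,0,-5,4,0]]]' >/dev/null; python3 -c "
from h import *
lev()"
```

```text
t11.43 local xyz [126.1  38.6] 71.1 xang_local 100.1 F local [-0.04 -0.29] -0.95 w0.00 tilt -0.9911 q [ 0.09  0.54 -0.24  0.75 -0.13  1.24]
lever~deg 12.2 cam 0.22 radius 90.4 want xang 102.2
```

```bash

python3 -m crank '[[[0,-9,0,1.5,0.05],[0,-11,2,1.5,0.1]]]' >/dev/null; python3 -c "
from h import *
lev()"
```

```text
t11.68 local xyz [129.7  18.7] 69.9 xang_local 91.1 F local [ 0.56 -0.2 ] -0.49 w0.00 tilt -0.9912 q [ 0.06  0.55 -0.23  0.75 -0.13  1.36]
lever~deg -0.8 cam 0.45 radius 87.4 want xang 89.2
```

```bash

python3 -c "
from h import *
import cv2
for n in('scene','top'): cv2.imwrite(f'pics/h_{n}.png',cv2.resize(r.get_image(n)[140:260,260:420,::-1],(800,600)))"
```

```text
(no output)
```

View pics/h_scene.png

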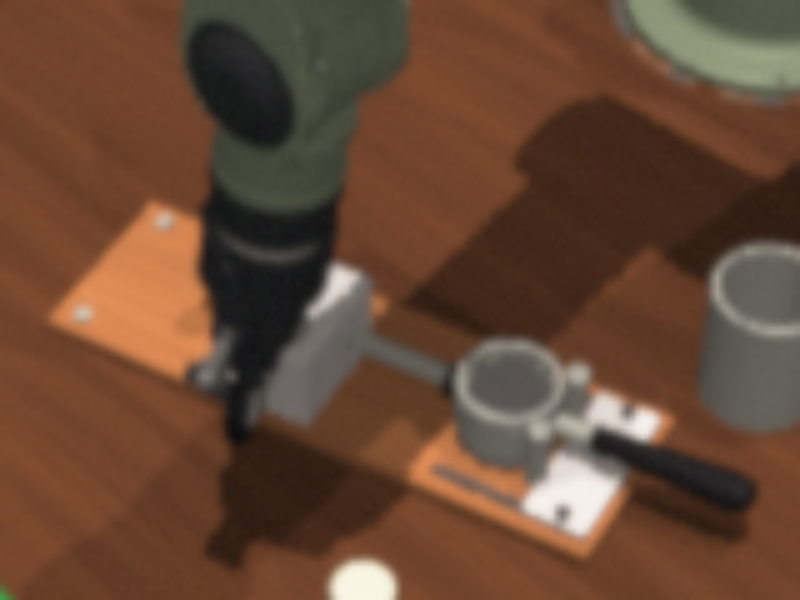

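View pics/h_top.png

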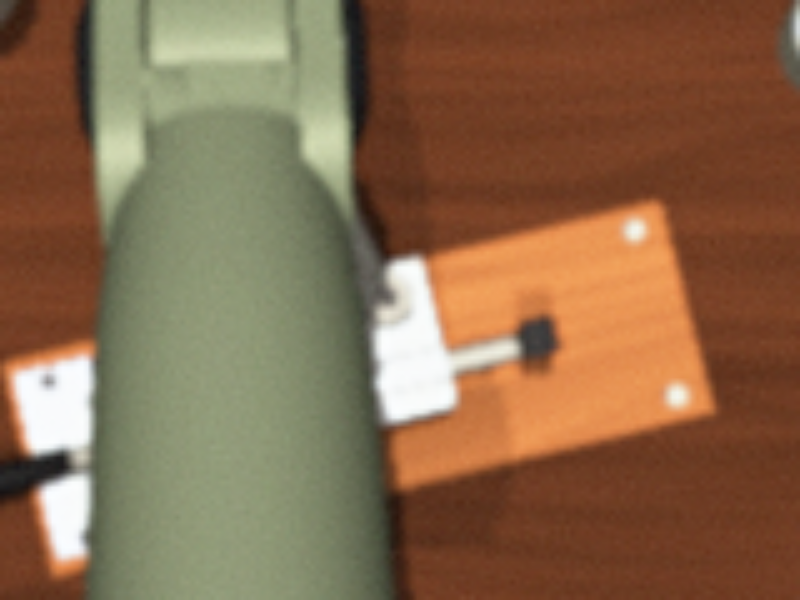

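```bash

python3 -m crank '[[[0,-11,2,1.5,0.1],[0,-11,2,1.5,0.1]]]' >/dev/null; python3 -c "
from h import *
lev()"
```

```text
t12.03 local xyz [133.6  -3.7] 70.0 xang_local 79.5 F local [0.46 0.01] 0.15 w0.00 tilt -0.9913 q [ 0.02  0.56 -0.21  0.75 -0.12  1.53]
lever~deg -14.9 cam 0.70 radius 89.5 want xang 75.1
```

```bash

python3 -c "
from h import *
import cv2
ims=[cv2.resize(r.get_image(n)[140:240,260:393,::-1],(800,600),interpolation=cv2.INTER_CUBIC) for n in('scene','top')]
cv2.imwrite('pics/i_scene.png',ims[0]);cv2.imwrite('pics/i_top.png',ims[1])"
```

```text
(no output)
```

View pics/i_scene.png

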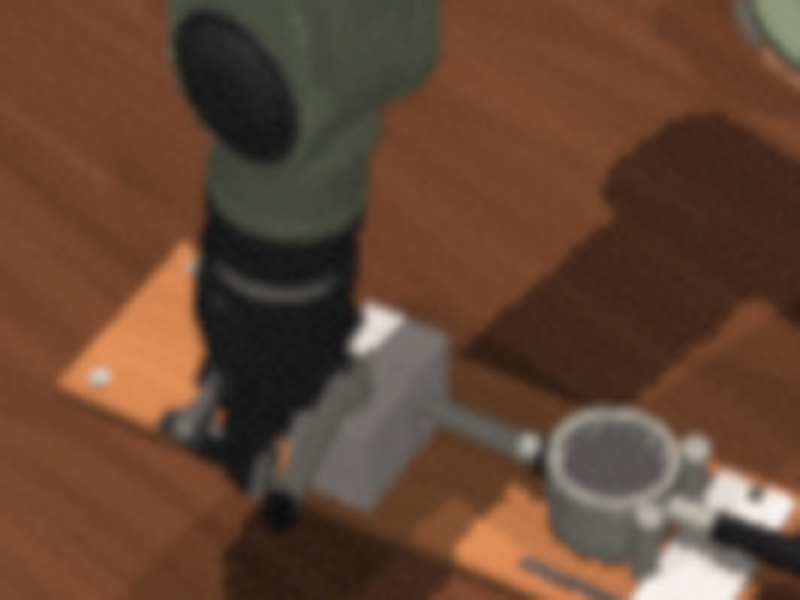

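View pics/i_top.png

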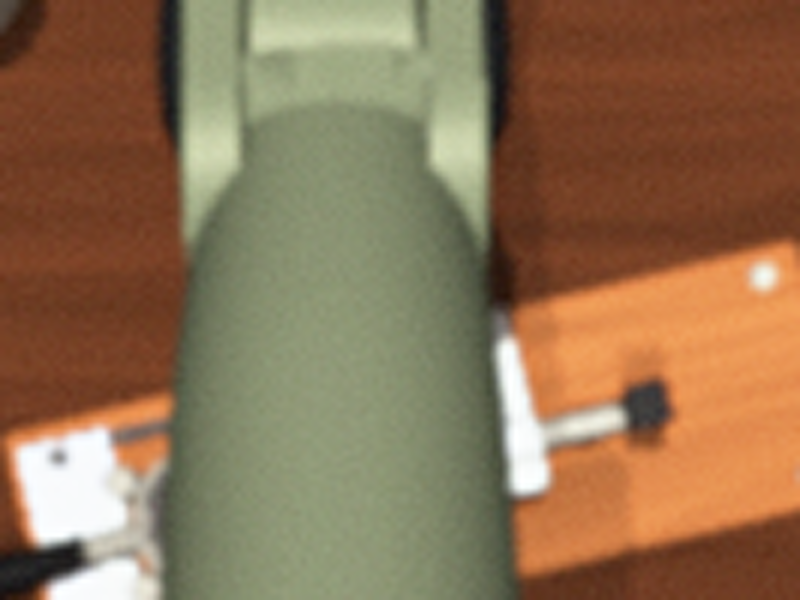

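```bash

python3 -c "
from h import *
for a in (25,20,13,8,3,-3,-10,-17,-24):
    t=np.radians(a);w=S2W(42+93*np.cos(t),93*np.sin(t),84);u=proj('scene',w);print(a,u.round(1),((u-[260,140])*6).round())
t=r.get_state()['tcp_pos'];u=proj('scene',t);print('tcp',u,((u-[260,140])*6).round(), ((proj('top',t)-[260,140])*6).round())
u=proj('scene',S2W(42,0,84));print('piv',((u-[260,140])*6).round())
for n in('lever_tip','lever','lever_pivot'): print(n,[(d['uv'],round(d['p'],2)) for d in r.pinpoint('scene',n)])
"
```

```text
25 [313.8 226.1] [323. 517.]
20 [311.1 225.8] [307. 515.]
13 [307.5 225.2] [285. 511.]
8 [305.  224.5] [270. 507.]
3 [302.5 223.6] [255. 502.]
-3 [299.8 222.4] [239. 494.]
-10 [296.9 220.7] [221. 484.]
-17 [294.3 218.8] [206. 473.]
-24 [292.1 216.6] [193. 460.]
tcp [300.36477703 225.18475065] [242. 511.] [423. 167.]
piv [342. 381.]
lever_tip [([316.1, 202.6], 0.6), ([308.9, 224.0], 0.47)]
lever [([316.0, 218.2], 0.71)]
lever_pivot [([411.4, 217.4], 0.72), ([317.7, 203.8], 0.7)]
```

```bash

python3 -c "
from h import *
u=proj('scene',[.5472,-.1693,.2086]);print('c',((u-[190,100])*2.5))
u=proj('scene',[.5444,-.1532,.0687]);print('d',((u-[250,120])*3.75))
u=proj('scene',S2W(125.4,61.9,71.4));print('g',((u-[250,120])*3.75), 'knob13', ((proj('scene',S2W(132.6,21,84))-[250,120])*3.75))
import cv2
im=r.get_image('scene')[170:240,270:363,::-1];im=cv2.resize(im,(797,600),interpolation=cv2.INTER_CUBIC);im=cv2.convertScaleAbs(im,alpha=1.8,beta=20)
u=(proj('scene',r.get_state()['tcp_pos'])-[270,170])*8.57;cv2.circle(im,tuple(int(v) for v in u),4,(0,0,255),-1)
cv2.imwrite('pics/j.png',im)
"
```

```text
c [197.49930363 114.44977354]
d [100.07764978 224.05878934]
g [264.18026072 418.06738928] knob13 [215.56095122 394.39838426]
```

View pics/j.png

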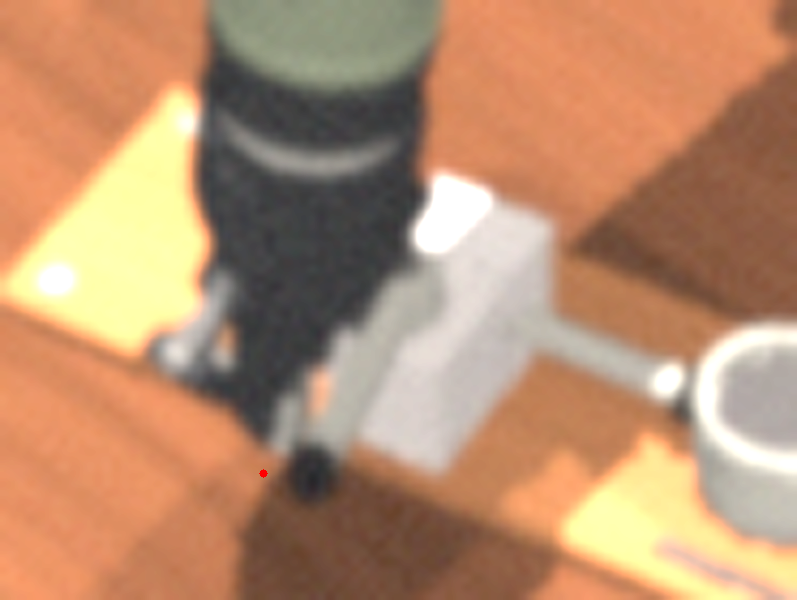

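The lever is still at ~13° (knob at scene px (306,225)), and the finger is now on its -y side with no force felt. The visible fingertip is also higher than the projected TCP, so the finger passed over the lever. I'll lift and check how far the real tip is from the TCP.

```bash

python3 -m crank '[[[0,0,0,-50,0],[0,0,0,-50,0],[0,0,0,0,0]]]'
cat > look.py <<'E'
import sys
from h import *
import cv2
st()
im=r.get_image('scene')[:,:,::-1];t=r.get_state()['tcp_pos'];u=proj('scene',t)
x0,y0=int(u[0])-60,max(0,int(u[1])-60)
im=cv2.resize(im[y0:y0+90,x0:x0+120],(800,600),interpolation=cv2.INTER_CUBIC);im=cv2.convertScaleAbs(im,alpha=1.8,beta=20)
cv2.circle(im,tuple(int(v) for v in (u-[x0,y0])*6.667),4,(0,0,255),-1);cv2.imwrite(sys.argv[1],im);print(x0,y0)
E
python3 look.py pics/k.png
```

```text
clock: 12.7
tcp_pos: [0.6197, 0.0632, 0.1706]
eef_rot: [2.055, 2.217, -0.085]
ft_force: [-0.1, 0.5, -0.7]
width: -0.003
t12.70 local xyz [130.5  11.7] 170.6 xang_local 80.0 F local [-0.03  0.49] -0.67 w-0.00 tilt -0.9915 q [ 0.05  0.46 -0.09  0.97 -0.12  1.54]
244 144
```

View pics/k.png

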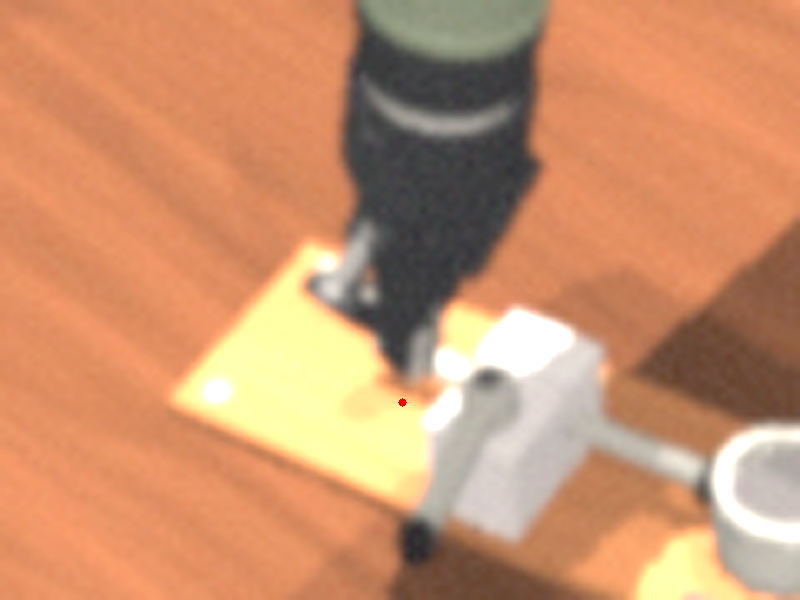

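```bash

python3 -m crank '[[[0,25,0,0,-0.1],[0,20,0,0,-0.13],[0,0,0,0,-0.12]]]' >/dev/null; python3 -c "
from h import *
go(126,62,48)"
```

```text
t13.12 local xyz [131.9  58. ] 157.6 xang_local 101.0 F local [0.26 0.72] -0.06 w-0.00 tilt -0.9919 q [ 0.12  0.48 -0.1   0.97 -0.13  1.25]
to (126, 62, 48) tool mm [ 18.8  -3.1 108.2] rows 2.0
```

```bash

python3 -m crank '[[[0,11,-1.5,50,0],[0,7,-1.5,54,0],[0,0,0,0,0]]]' >/dev/null; python3 look.py pics/l.png; python3 -c "
from h import *
lev()"
```

```text
t13.50 local xyz [123.2  63.2] 46.0 xang_local 101.3 F local [-0.85 -0.22] 0.9 w-0.00 tilt -0.992 q [ 0.13  0.58 -0.25  0.73 -0.13  1.26]
260 176
t13.55 local xyz [125.6  62.9] 48.7 xang_local 101.3 F local [ 0.22 -0.67] 0.24 w-0.00 tilt -0.9919 q [ 0.13  0.57 -0.24  0.73 -0.13  1.26]
lever~deg 26.0 cam -0.02 radius 102.7 want xang 116.0
```

View pics/l.png

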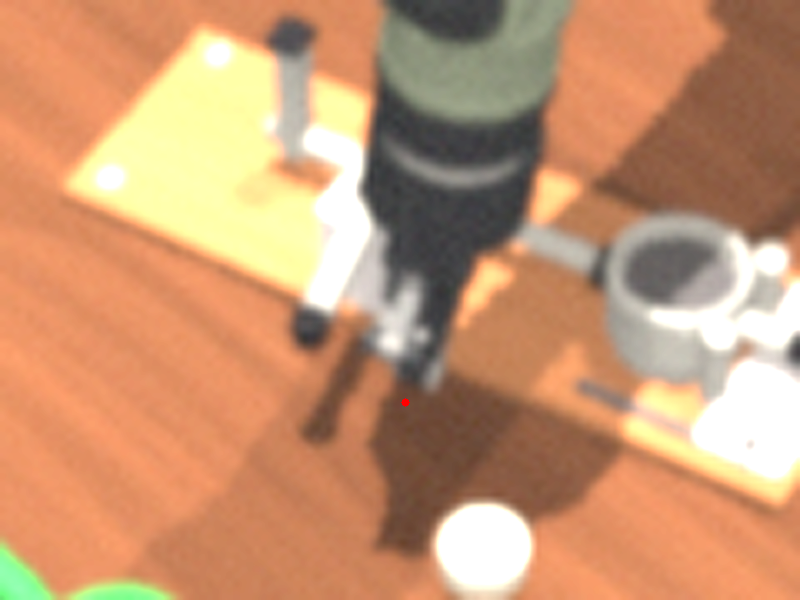

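The finger is now clearly lower, beside the knob (knob (310,328), tip (418,385)). I'll approach row by row.

```bash

python3 -m crank '[[[0,-10,0,1.5,0]]]' >/dev/null; python3 -c "
from h import *
lev()"
python3 -m crank '[[[0,-8,0,1,0]]]' >/dev/null; python3 -c "
from h import *
lev()"
```

```text
t13.68 local xyz [129.   52.9] 50.2 xang_local 101.3 F local [ 0.57 -1.54] 0.03 w-0.00 tilt -0.9918 q [ 0.11  0.58 -0.24  0.73 -0.13  1.24]
lever~deg 20.0 cam 0.09 radius 99.8 want xang 110.0
t13.80 local xyz [132.  44.] 52.0 xang_local 101.3 F local [ 0.49 -0.02] 0.69 w-0.00 tilt -0.9917 q [ 0.1   0.58 -0.23  0.74 -0.13  1.23]
lever~deg 14.5 cam 0.18 radius 98.1 want xang 104.5
```

```bash

python3 -m crank '[[[0,-7,-4,4,0]]]' >/dev/null; python3 -c "
from h import *
lev()"
python3 -m crank '[[[0,-7,-2,3,0]]]' >/dev/null; python3 -c "
from h import *
lev()"
```

```text
t13.93 local xyz [131.3  34.7] 50.9 xang_local 101.2 F local [-0.48  0.42] 0.41 w0.00 tilt -0.9916 q [ 0.09  0.57 -0.24  0.73 -0.12  1.21]
lever~deg 9.2 cam 0.28 radius 93.7 want xang 99.2
t14.05 local xyz [131.3  26.5] 49.6 xang_local 101.2 F local [0.34 2.09] 0.68 w-0.00 tilt -0.9917 q [ 0.07  0.57 -0.24  0.72 -0.12  1.2 ]
lever~deg 4.2 cam 0.36 radius 91.0 want xang 94.2
```

```bash

python3 -m crank '[[[0,-11,1,2.5,0.15]]]' >/dev/null; python3 -c "
from h import *
lev()"
python3 -m crank '[[[0,-11,1,2.5,0.15]]]' >/dev/null; python3 -c "
from h import *
lev()"
```

```text
t14.18 local xyz [134.6  15.9] 49.1 xang_local 92.3 F local [-1.48  4.38] 1.91 w-0.00 tilt -0.9918 q [ 0.05  0.58 -0.23  0.72 -0.12  1.33]
lever~deg -2.5 cam 0.48 radius 91.9 want xang 87.5
t14.30 local xyz [137.    5.3] 48.8 xang_local 83.4 F local [0.3  4.26] 3.51 w-0.00 tilt -0.9921 q [ 0.04  0.58 -0.22  0.72 -0.12  1.47]
lever~deg -9.0 cam 0.59 radius 93.0 want xang 81.0
```

```bash

python3 -m crank '[[[0,-12,0,2,0.15],[0,-12,0,2,0.15]]]' >/dev/null; python3 -c "
from h import *
lev()"
python3 -m crank '[[[0,-12,0,2,0.15]]]' >/dev/null; python3 -c "
from h import *
lev()"
```

```text
t14.55 local xyz [137.5 -16.2] 49.2 xang_local 65.7 F local [6.62 6.11] -0.59 w0.00 tilt -0.9928 q [-0.    0.58 -0.23  0.7  -0.1   1.74]
lever~deg -21.5 cam 0.81 radius 94.8 want xang 68.5
t14.68 local xyz [136.1 -26. ] 49.5 xang_local 56.9 F local [6.89 5.42] -0.27 w-0.00 tilt -0.9931 q [-0.02  0.58 -0.24  0.69 -0.1   1.87]
lever~deg -27.3 cam 0.91 radius 95.6 want xang 62.7
```

```bash

python3 -m crank '[[[0,-12,-2,2,0.1],[0,-12,-2,2,0.1]]]' >/dev/null; python3 -c "
from h import *
lev()"
python3 -m crank '[[[0,-12,-2,2,0.1]]]' >/dev/null; python3 -c "
from h import *
lev()"; python3 look.py pics/m.png
```

```text
t14.93 local xyz [128.4 -42.1] 50.1 xang_local 45.3 F local [9.06 5.11] 0.38 w-0.00 tilt -0.9928 q [-0.06  0.55 -0.28  0.66 -0.08  2.04]
lever~deg -38.0 cam 1.10 radius 94.0 want xang 52.0
t15.05 local xyz [124.4 -48.8] 50.6 xang_local 39.5 F local [12.01  4.91] -0.48 w-0.00 tilt -0.9924 q [-0.07  0.54 -0.3   0.63 -0.08  2.13]
lever~deg -42.7 cam 1.18 radius 93.6 want xang 47.3
t15.05 local xyz [124.4 -48.8] 50.6 xang_local 39.5 F local [12.01  4.91] -0.48 w-0.00 tilt -0.9924 q [-0.07  0.54 -0.3   0.63 -0.08  2.13]
230 161
```

View pics/m.png

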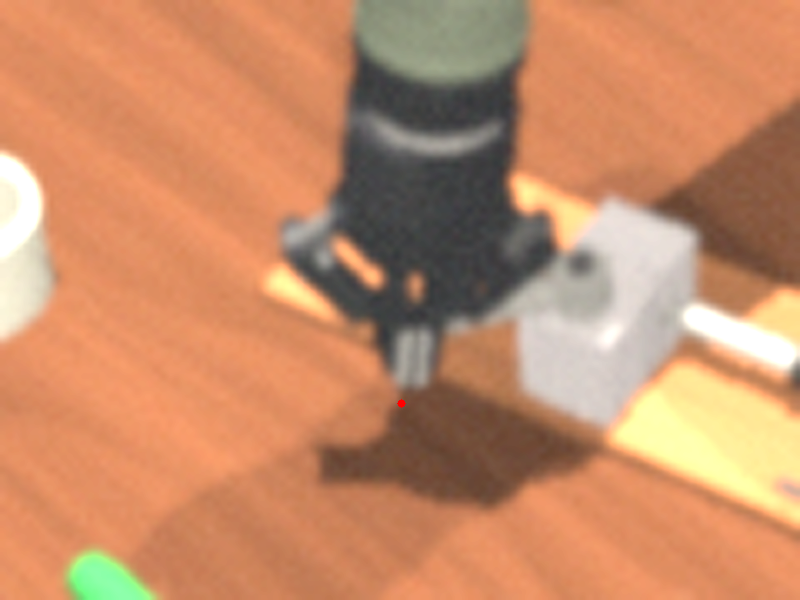

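```bash

python3 -m crank '[[[0,-13,-1,2,0.06]]]' >/dev/null; python3 -c "
from h import *
lev()"
python3 -m crank '[[[0,-13,-1,2,0.08]]]' >/dev/null; python3 -c "
from h import *
lev()"
```

```text
t15.22 local xyz [118.9 -56. ] 50.8 xang_local 36.0 F local [12.2   6.62] -0.76 w0.00 tilt -0.9919 q [-0.09  0.53 -0.32  0.61 -0.07  2.17]
lever~deg -48.2 cam 1.28 radius 93.0 want xang 41.8
t15.35 local xyz [114.2 -62.3] 51.0 xang_local 31.4 F local [11.44  4.59] -1.85 w0.00 tilt -0.991 q [-0.11  0.52 -0.35  0.59 -0.06  2.23]
lever~deg -52.9 cam 1.36 radius 93.3 want xang 37.1
```

```bash

python3 -m crank '[[[0,-13,-1,2,0.09]]]' >/dev/null; python3 -c "
from h import *
lev()"
python3 -m crank '[[[0,-13,-1,2,0.09]]]' >/dev/null; python3 -c "
from h import *
lev()"
python3 -m crank '[[[0,-12,-1,2,0.09]]]' >/dev/null; python3 -c "
from h import *
lev()"
```

```text
t15.47 local xyz [109.  -68.3] 51.2 xang_local 26.3 F local [10.06  4.57] 0.47 w0.00 tilt -0.9899 q [-0.12  0.5  -0.37  0.56 -0.05  2.31]
lever~deg -57.6 cam 1.44 radius 93.6 want xang 32.4
t15.60 local xyz [103.3 -73.8] 51.4 xang_local 21.2 F local [8.76 3.8 ] 3.52 w0.00 tilt -0.9886 q [-0.14  0.49 -0.4   0.54 -0.04  2.39]
lever~deg -62.3 cam 1.52 radius 93.8 want xang 27.7
t15.72 local xyz [ 97.5 -78.4] 51.5 xang_local 16.0 F local [7.37 2.61] 6.02 w0.00 tilt -0.9871 q [-0.15  0.48 -0.42  0.51 -0.04  2.46]
lever~deg -66.7 cam 1.60 radius 93.9 want xang 23.3
```

```bash

python3 -m crank '[[[0,-11,-1,0,0.06]]]' >/dev/null; python3 -c "
from h import *
lev()"
python3 -m crank '[[[0,-10,-1,0,0.06]]]' >/dev/null; python3 -c "
from h import *
lev()"; python3 look.py pics/n.png
```

```text
t15.85 local xyz [ 90.5 -81.7] 52.5 xang_local 12.5 F local [5.1 0.5] -1.78 w-0.00 tilt -0.9858 q [-0.17  0.46 -0.45  0.5  -0.03  2.51]
lever~deg -71.5 cam 1.68 radius 92.9 want xang 18.5
t15.97 local xyz [ 82.9 -84.2] 52.9 xang_local 9.0 F local [2.37 0.05] 0.51 w-0.00 tilt -0.9849 q [-0.18  0.45 -0.47  0.48 -0.03  2.57]
lever~deg -76.4 cam 1.77 radius 91.4 want xang 13.6
t15.97 local xyz [ 82.9 -84.2] 52.9 xang_local 9.0 F local [2.37 0.05] 0.51 w-0.00 tilt -0.9849 q [-0.18  0.45 -0.47  0.48 -0.03  2.57]
228 148
```

View pics/n.png

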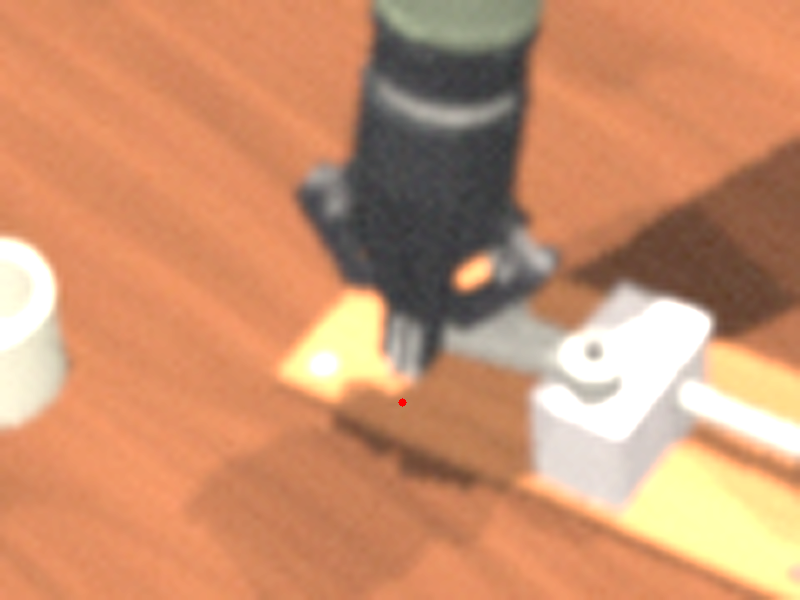

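```bash

python3 -m crank '[[[0,-8,0,0,0.04]]]' >/dev/null; python3 -c "
from h import *
lev()"
python3 -m crank '[[[0,-4,0,0,0]]]' >/dev/null; python3 -c "
from h import *
lev()"
```

```text
t16.15 local xyz [ 73.4 -85.9] 51.8 xang_local 6.5 F local [0.48 1.34] 1.17 w0.00 tilt -0.9851 q [-0.19  0.44 -0.49  0.47 -0.03  2.6 ]
lever~deg -82.6 cam 1.88 radius 89.3 want xang 7.4
t16.27 local xyz [ 72.6 -86. ] 52.4 xang_local 6.5 F local [13.96  4.12] -5.53 w0.00 tilt -0.9843 q [-0.19  0.43 -0.5   0.46 -0.02  2.6 ]
lever~deg -83.1 cam 1.89 radius 89.1 want xang 6.9
```

The force vanished and then rose abruptly to 14 N, so the lever is on its stop. I'll back away.

```bash

python3 -m crank '[[[0,5,0,0,0],[0,12,0,0,0],[0,20,0,0,0],[0,20,0,-10,0],[0,0,0,-50,0],[0,0,0,-55,0],[0,0,0,0,0]]]' ; python3 -c "
from h import *
st()
import cv2
for n in('scene','top'): cv2.imwrite(f'pics/o_{n}.png',cv2.resize(r.get_image(n)[120:280,250:463,::-1],(800,600)))"
```

```text
clock: 17.15
tcp_pos: [0.6215, -0.0185, 0.1741]
eef_rot: [3.001, 0.536, 0.224]
ft_force: [0.6, -0.6, -0.1]
width: 0.003
t17.15 local xyz [112.2 -68. ] 174.1 xang_local 6.4 F local [ 0.42 -0.71] -0.1 w0.00 tilt -0.9857 q [-0.13  0.36 -0.25  0.8  -0.04  2.66]
```

View pics/o_scene.png

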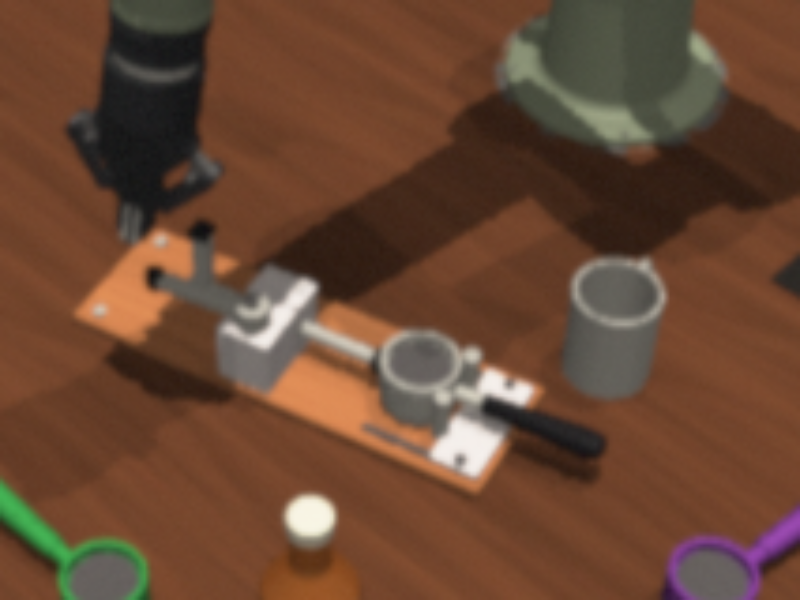

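View pics/o_top.png

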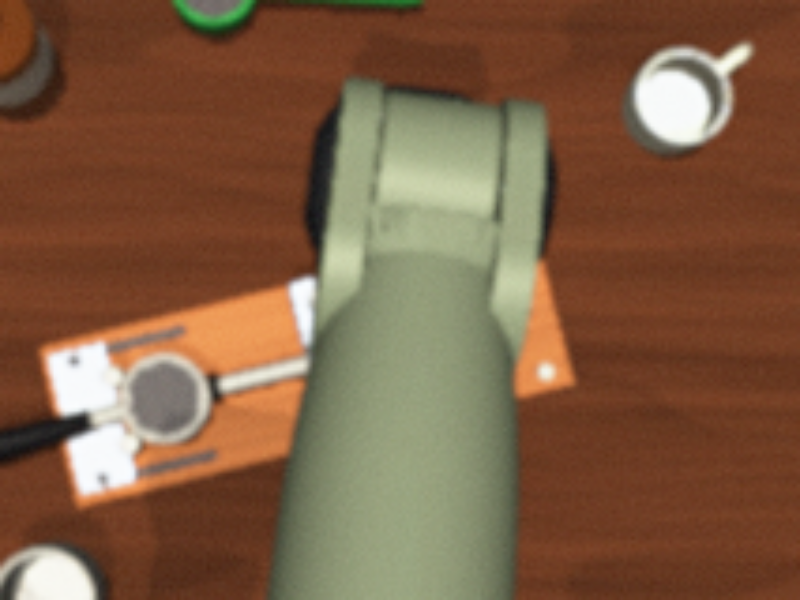

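```bash

python3 -m crank '[[[0,30,-30,-20,0],[0,30,-50,0,0],[0,30,-50,0,0],[0,0,-50,0,0],[0,0,0,0,0],[0,0,0,0,0]]]' ; python3 -c "
from h import *
st()
for a in(-60,-72,-80,-87): 
  t=np.radians(a);print(a,((proj('scene',S2W(42+93*np.cos(t),93*np.sin(t),89))-[250,120])*3.75).round(),((proj('top',S2W(42+93*np.cos(t),93*np.sin(t),89))-[250,120])*3.75).round())
import cv2
for n in('scene','top'): cv2.imwrite(f'pics/p_{n}.png',cv2.resize(r.get_image(n)[120:280,250:463,::-1],(800,600)))"
```

```text
clock: 18.0
tcp_pos: [0.6343, 0.1859, 0.1679]
eef_rot: [3.006, 0.531, 0.183]
ft_force: [-0.5, 0.4, -0.3]
width: -0.001
t18.00 local xyz [174.9 127. ] 167.9 xang_local 6.1 F local [-0.42  0.51] -0.29 w-0.00 tilt -0.9893 q [ 0.22  0.47 -0.09  0.9  -0.09  3.  ]
-60 [140. 309.] [416. 211.]
-72 [144. 292.] [432. 231.]
-80 [149. 282.] [441. 246.]
-87 [155. 273.] [446. 261.]
```

View pics/p_scene.png

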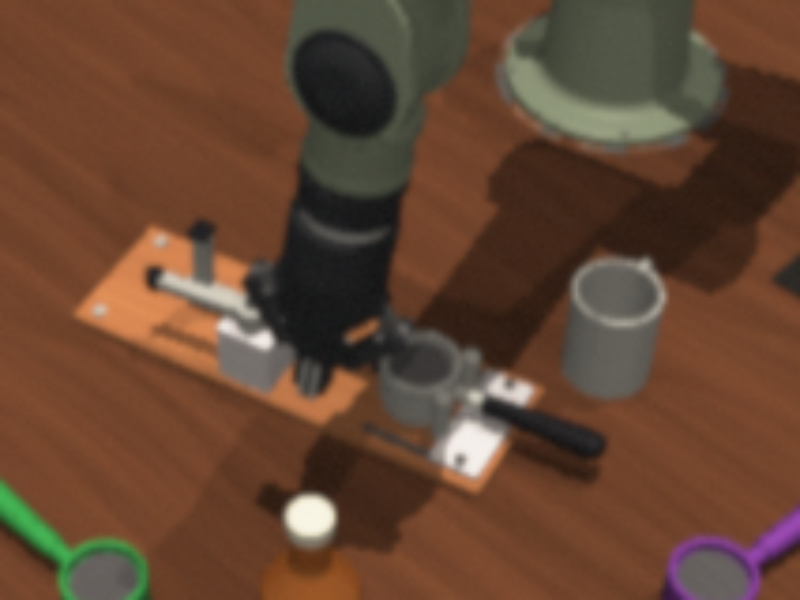

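View pics/p_top.png

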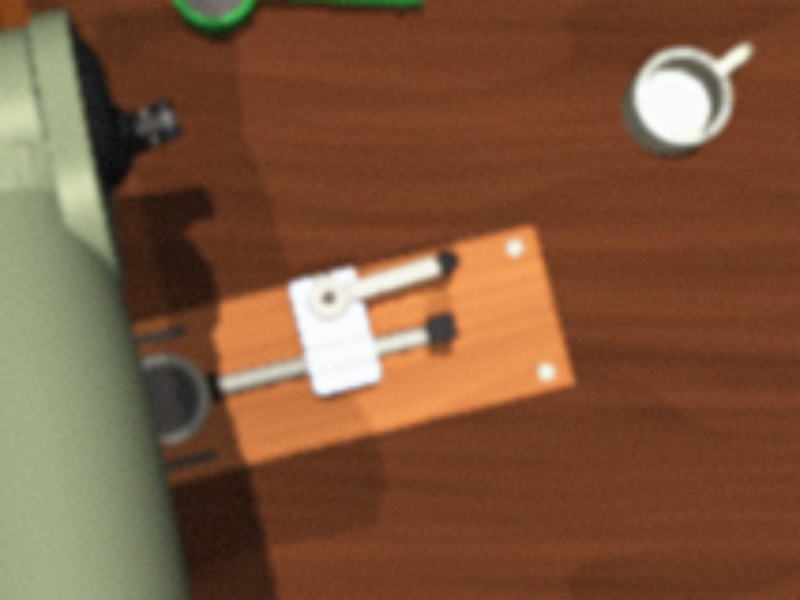

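The lever knob is at top px (446,262), which matches the closed prediction. The nose is on the basket, and the hand is free and high. Handing in.

```bash
python3 -c "
from h import *
st();print(r.hand_in())"
```

```text
t18.10 local xyz [174.8 126.3] 168.4 xang_local 6.1 F local [-0.02 -0.55] -0.75 w-0.00 tilt -0.9893 q [ 0.22  0.47 -0.09  0.9  -0.09  3.  ]
the job is handed in; nothing more can be done
None
```

The portafilter is clamped, the lever is closed and the hand is away. I handed in at 18.1 s; no verdict was reported.

**Pushing the rod:** I pushed the post with the shut fingers. The force was about 6–7 N while the rod slid freely and about 8.5–9.5 N while the basket slid. It then rose to 17 N with the basket home against both cradle posts. After the seal's 6 N, that leaves roughly 11 N of squeeze.

**Closing the lever:** My first sweep missed. The fingertips sit higher than the reported tool position suggests, so the fingers passed over the lever without moving it. I went lower and swung it over centre at up to about 14 N. I stopped when it reached its stop, also at about 14 N.

**Last checks:**
- The lever lies at about -87° in the stand's frame, which is closed, and it stayed there after I let go.
- In the pictures, the post did not move after release and the nose is still on the basket.
- I saw no change in the bystanders in view, and the wrist force was about 0 with the hand well clear.
- I did not measure the squeeze again after locking the lever, so that it still holds is judged from the pictures only.

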